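# Lift a stirrer out of its beaker with a telescoping stand

### The arm

A 6-joint arm with a two-finger parallel gripper is mounted at the origin on a cart in front of the work surface, level with it; the furniture and walls round the work are solid. World frame = base frame: x ahead of the robot, y to its left, z up, the work surface at z = 0. Lengths are in m, angles in degrees, forces in N, time in s.
With the tool pointing down it reaches from about 0.4 to 0.825 m from the base axis. Payload 7 kg.
Tool frame: the origin (TCP) lies on the centre line of the jaws, within the pads' length; the fingertips stand 8 mm ahead of it and the grasp point (between the pads) lies 11 mm behind it; z points along the fingers, y is the line along which they close (so a half turn about z gives the same grasp; the last joint's range is limited). The gripper opens to 88 mm and grips with 3 to 60 N. Pads are 19 mm wide; open, the fingers measure 130 mm over their backs; the gripper's body (78 mm by 193 mm) begins 47 mm behind the grasp point.
Start: joints at [-59.238, 20.546, 0.682, 0, -70.136, -16.507], TCP at [0.166, -0.654, 0.213] pointing down, gripper open.
Joint ranges: [-176.03, 176.03], [-82.01, 121.73], [-58.28, 71.71], [-173.87, 95.51], [-174.79, -0.11], [-173.66, 173.66]. Speed limits (degrees/s): [136.94, 136.94, 172.46, 180, 180, 180].

### API

Orientations are given as [roll, pitch, yaw] about the fixed x, y, z axes, in that order (R = Rz(yaw) Ry(pitch) Rx(roll)).
In Python, from plant import r gives the robot as it stands.
- The arm moves only by the tool carry_out, never from a script. Its argument "targets" is a list of rows, each a list of 6 numbers: the shift along the tool's x, y, z scaled (see below), then the turn, a rotation vector about the tool's x, y, z scaled (see below). A call has 1 to 5 rows; each row shifts and turns the commanded pose from where the row before left it, along the tool's axes as they then stand; what a row does not reach is not made up. The controller multiplies each number of a shift by 0.5 m and each number of a turn by 60 degrees. A row lasts 1/8 s, in which the tool goes at most 62.5 mm and 10.7 degrees, less where a joint would pass 70% of its speed; a pose out of reach is approached as far as the arm can. A call with a number of a shift or a turn outside -1 to 1 is refused whole. A call with a gripper value outside its range is refused whole. "hand" is the opening, from 0 (shut) to 1 (fully open), set as the call begins (left out, the last holds). The fingers move at their own pace and stop on an object; "squeeze" is the grip in N (left out, the last holds). Time passes only in rows, so rows that do not move let the fingers close. It gives the time, the measured TCP pose, the force, the opening and the grip force at its end, in the units of the state.
- r.get_state(): the state, without advancing time (a new reading comes with each control period).
- r.capture(name): name is "side" or "top" or "wrist"; returns the picture (400x640x3 uint8, red, green, blue); there is no depth.
- r.camera_info(name): a dict with "K" (3x3 intrinsics, pixels), "eye" and "attitude" of the camera in the world. Camera axes: x right, y down, z forward; pixel columns grow to the right and rows downward; lengths in m; the calibration is good to about 2 mm. A picture is of the moment at which its call begins: read the wrist's pose just before it. camera_info takes no time and is no camera call; for the wrist camera it gives the pose at the moment of the call.
- r.close_job(): hands the job in; it is judged then, once.
The state is a dict: "time_s": time; "joints": joint angles; "qd": joint speeds; "joint_torque": joint torques, N m; "tcp_pos": TCP position; "eef_rot": TCP orientation; "contact_force": force on the tool from outside, world axes, zero at the start; "moment": the same for the moment, N m; "gripper_width": finger opening in m; "gripper_force": force on a finger pad.
Only numpy, scipy, OpenCV 4.12 (cv2) and the standard library are available. Lean on these libraries where they do the work, as an engineer would, in place of code of your own. Each camera call takes 0.05 s, during which the arm holds its last target. There are 200 camera calls.

### The job

Clamp the loose stirrer that stands in the beaker by turning the round chuck sleeve of the stand clockwise (seen from above) until it is tight against its stop. Then squeeze the black grip on top of the telescoping column so that its release button is pressed in, and pull the column straight up past the first stop to the second stop, the end of its travel, so that the stirrer hangs clear of the beaker. Finish while still holding it there: do not let go, keep the grip squeezed and the column fully extended; leave the beaker standing and the timer, dropper bottle and petri dish where they are.

Things in the scene. Friction and masses are not known exactly. Their poses are not given: they have to be found in the camera images.
- stand: Fixed stand: white plate 110 (x) x 210 (y) mm, top 14 mm above the desk; origin on the desk under its middle, x to the back, z up. At local y = -55 mm a square tube 30 mm wide, 125 mm high; a mast slides up out of it, with the grip on top and a grey arm along +y (top 149 mm above the desk when down) to the chuck at local y = +55 mm, over the beaker. Cannot tip.
- extension (a joint): Height (m) the mast with grip, arm and chuck is pulled up: 0 = down (start), 0.05 = first stop, 0.10 = second stop, the end of travel. A spring catch locks it at 0 and, if it comes by with the button out, at 0.05. No catch at 0.10: the mast (0.7 kg in all, plus 1 N of friction) sinks back unless held.
- mast: The sliding part: steel mast, grey arm with the chuck, and on top, right over the tube, a black grip block 30 mm (x) x 26 mm (y) x 46 mm high with the release button in its front (-x) face. Axes as the stand's. Origin on the column axis, at desk height when down; the grip reaches from 148 to 194 mm above it.
- grip_center (a point): Centre of the grip block, 24 mm above its underside (172 mm above the desk with the mast down), the height at which to squeeze: one finger on the button, the other on the far (+x), ribbed face. Axes as the stand's: close the fingers along its x axis. Rises with the mast.
- button_face (a point): Middle of the outer face of the release button: a grey key 19 mm wide (y) and 32 mm high, that stands 8 mm proud of the front (-x) face of the grip; over button and block the grip is 38 mm thick.
- button (a joint): How far (m) the release button is pressed in, along the grip's +x: 0 = out, 0.006 = fully in. Its spring takes 2.4 N to start and 6 N fully in. The catch is free from 0.0035 on; the button springs out when let go. A firm two-finger squeeze (20 N or more) presses it fully in.
- sleeve (a joint): Turn (rad) of the chuck sleeve, growing clockwise seen from above: 0 = jaws fully open, about 1.0 = the three jaws touch the rod, 1.25 = tight, at its stop. Starts between 0 and 0.35. It stays where it is left; turning takes 0.12 N m, about 0.2 N m at the tight end. The jaws close 2.5 mm per rad.
- sleeve_grip (a point): On the axis of the knurled round steel sleeve, at the height to grip it (171 mm above the desk with the mast down). Sleeve 40 mm in diameter, 36 mm high, from 149 to 185 mm above the desk; it can be gripped from above at any yaw. Its x and y axes turn with the sleeve.
- chuck_nose (a point): On the chuck axis at the lower end of the three jaws, below the arm, 109 mm above the desk with the mast down.
- stirrer: Loose steel stirrer standing upright on the beaker floor: rod 10 mm in diameter, 111 mm long in all, on a bladed disc 34 mm in diameter and 5 mm thick. Origin at the centre of the disc's underside; z along the rod. Its top 18 mm are between the open jaws. 50 g.
- beaker: Loose clear beaker, 54 mm in diameter, 69 mm high, floor 2 mm thick, standing on the base plate under the chuck. Origin at the centre of its underside, 14 mm above the desk; rim 83 mm above the desk.
- timer: Red and white wind-up timer, 61 mm across, 46 mm high, standing behind the work. Bystander. Origin under its centre.
- dropper: Small brown dropper bottle with black teat, 33 mm across, 102 mm high, standing behind the work. Bystander. Origin under its centre.
- petri: Closed petri dish, 60 mm across, 16 mm high, to the left of the work. Bystander. Origin under its centre.

How it is judged (in metres and radians):
On the way, in this order (a step that is already met when the one before it is completed fails the run):
1. the sleeve is turned tight (over 1.15 rad) while the mast is still down (value of joint sleeve above 1.15 rad and value of joint extension below 0.006 m), for 0.2 s.
2. the grip is squeezed so that the button is pressed in (over 3.5 mm), with the mast not yet at the first stop (contact force between the fingers and mast above 3 N and value of joint button above 0.0035 m and value of joint extension below 0.04 m), for 0.1 s.
At the end, for the whole second after the job is handed in: Fingers squeeze the grip (over 3 N) with the button in; mast within 8 mm of the second stop; sleeve over 1.1 rad; stirrer still, untouched, upright (0.2 rad), within 15 mm of the chuck axis, underside 95 mm or more above the desk; beaker upright on the base plate below it (40 mm) (contact force between the fingers and mast above 3 N and value of joint button above 0.0035 m and value of joint extension above 0.092 m and value of joint sleeve above 1.1 rad and z of stirrer in the frame of stand above 0.095 m and horizontal distance between stirrer and chuck_nose below 0.015 m and angle between stirrer's own z axis and vertical below 0.2 rad and linear speed of stirrer below 0.03 m/s and horizontal distance between stirrer and beaker below 0.04 m and angle between beaker's own z axis and vertical below 0.1 rad and height (world z) of beaker below 0.018 m and contact force between the fingers and stirrer below 0.1 N); the arm keeps its last pose, push and grip.
It fails at once if the beaker is tipped (over 0.3 rad) or shoved over 25 mm (angle between beaker's own z axis and vertical above 0.3 rad or distance of beaker from where it was at the start of the episode above 0.025 m).
It fails at once if the timer, dropper bottle or petri dish is moved over 30 mm (distance of any of timer, dropper, petri from where it was at the start of the episode above 0.03 m).
It also fails if it takes over 45 s, if anything falls off the work surface, if the arm or the gripper's body presses on something with over 40 N, if the wrist force passes 120 N, or if a joint passes its speed limit or range.

## Working session

There is one attempt and no reset: what is moved stays moved. The work goes in short steps, Python scripts to look and compute and a tool call to move; the robot and the scene stay as the last step left them, time stands still between calls to the robot, and variables do not carry over. Pictures are saved under pics/ and viewed, at most 10 in all, crops included, and the job is handed in when it is done.

Besides the shell and the picture viewer there is one more tool, called as name(argument=value, ...) on one line, values as JSON. carry_out: Moves the arm, as the interface text tells. Its arguments: {"type":"object","properties":{"targets":{"type":"array","items":{"type":"array","items":{"type":"number","minimum":-1,"maximum":1}}},"hand":{"type":"number"},"squeeze":{"type":"number"}},"required":["targets"]}

```bash
mkdir -p pics; ls; python3 - <<'E'
from plant import r
import cv2
s=r.get_state()
print({k:s[k] for k in ('time_s','tcp_pos','eef_rot','gripper_width','contact_force')})
for n in ('side','top'):
    im=r.capture(n); cv2.imwrite(f'pics/{n}0.png',im[:,:,::-1]); print(n,r.camera_info(n))
E
```

```text
pics
{'time_s': 0.0, 'tcp_pos': array([ 0.16606098, -0.65373088,  0.21172061]), 'eef_rot': array([ 1.79906099e+02, -9.30678158e-03, -1.65747752e+02]), 'gripper_width': 0.08757809315796156, 'contact_force': array([-0.42235856,  1.0555085 ,  0.18475307])}
side {'K': array([[366.06730788,   0.        , 319.17273057],
       [  0.        , 366.06730788, 202.35954701],
       [  0.        ,   0.        ,   1.        ]]), 'eye': array([0.15380819, 0.80608042, 0.43134801]), 'attitude': array([-111.9514461 ,   -1.27975326, -145.17889699])}
top {'K': array([[485.79958881,   0.        , 317.28625127],
       [  0.        , 485.79958881, 200.05944099],
       [  0.        ,   0.        ,   1.        ]]), 'eye': array([0.40659383, 0.17382949, 1.22751879]), 'attitude': array([-170.49578069,   -0.63814582,  -90.41772848])}
```

View pics/side0.png

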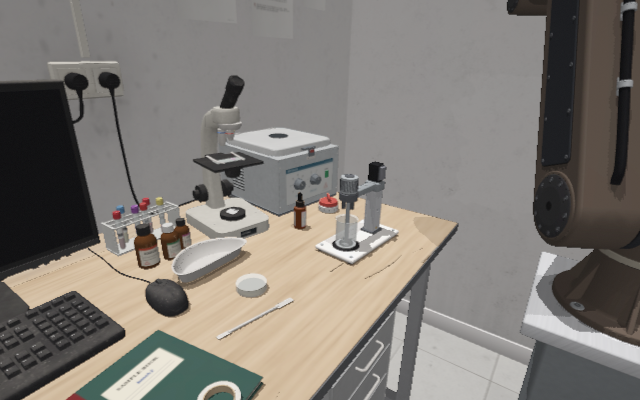

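View pics/top0.png

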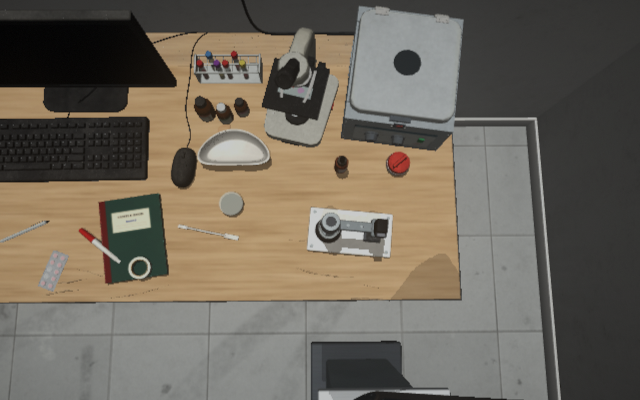

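The side view shows the stand, with the sleeve at about (348,185) and the grip at (376,171). In the top view the plate spans about (308–392, 208–256), the sleeve is at about (331,221) and the grip at about (380,228). I'll enlarge both.

```bash
python3 - <<'E'
import cv2,numpy as np
a=cv2.imread('pics/top0.png')[195:265,295:405]
b=cv2.imread('pics/side0.png')[155:265,310:405]
a=cv2.resize(a,None,fx=7,fy=7,interpolation=cv2.INTER_CUBIC)
b=cv2.resize(b,None,fx=5,fy=5,interpolation=cv2.INTER_CUBIC)
cv2.imwrite('pics/a.png',a);cv2.imwrite('pics/b.png',b)
E
```

```text
(no output)
```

View pics/a.png

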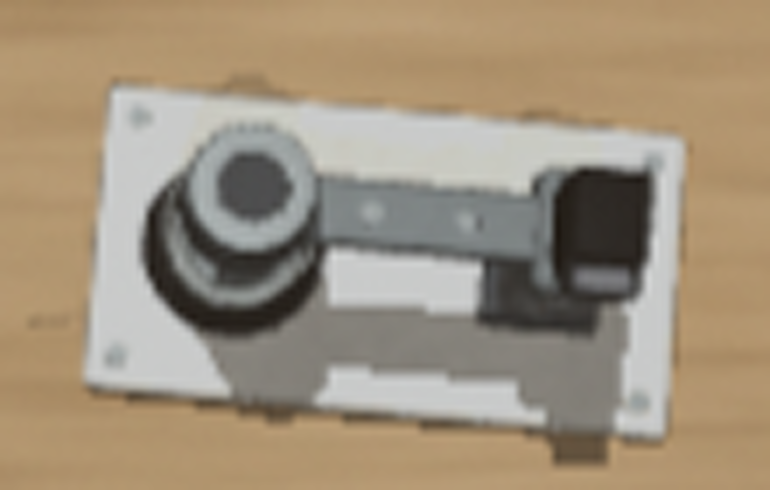

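View pics/b.png

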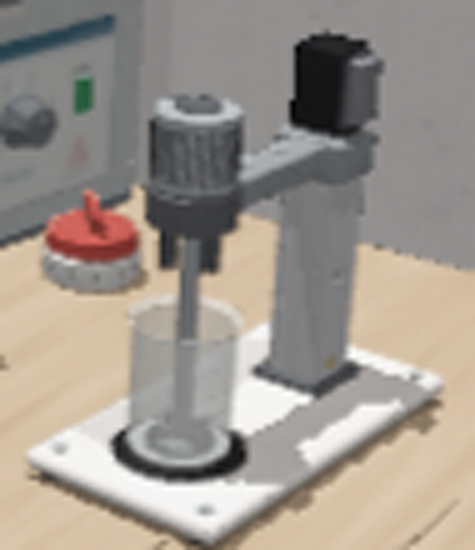

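```bash
cat > h.py <<'E'
from plant import r
import numpy as np
from scipy.spatial.transform import Rotation as R
def proj(n,P):
    c=r.camera_info(n); q=(np.asarray(P)-c['eye'])@R.from_euler('xyz',c['attitude'],degrees=True).as_matrix()
    q=q@c['K'].T; return q[:,:2]/q[:,2:]
E
python3 - <<'E'
from h import *
from scipy.optimize import least_squares
fa=lambda p:(np.array(p)+.5)/7-.5+[295,195]
fb=lambda p:(np.array(p)+.5)/5-.5+[310,155]
La=[(.055,.105,.014),(.055,-.105,.014),(-.055,-.105,.014),(-.055,.105,.014),(0,.055,.185)]
ua=fa([(112,85),(685,140),(665,438),(87,385),(252,187)])
Lb=[(.055,.105,.014),(-.055,.105,.014),(-.055,-.105,.014),(0,.055,.185)]
ub=fb([(28,458),(210,541),(443,385),(197,104)])
W=lambda p,L:np.c_[np.array(L)[:,:2]@np.array([[np.cos(p[2]),np.sin(p[2])],[-np.sin(p[2]),np.cos(p[2])]])+p[:2],np.array(L)[:,2]]
f=lambda p:np.r_[(proj('top',W(p,La))-ua).ravel(),(proj('side',W(p,Lb))-ub).ravel()]
s=least_squares(f,[.5,.1,0]);print(s.x,np.degrees(s.x[2]));print(f(s.x).reshape(-1,2).round(1))
print(W(s.x,[(0,.055,.171),(0,-.055,.172)]))
print(r.get_state()['joints'],r.camera_info('wrist'))
E
```

```text
[ 0.52853947  0.07872178 -0.09720625] -5.569508004336224
[[-0.8 -0.3]
 [ 0.2 -0.6]
 [ 0.2  0.4]
 [-1.3  0.3]
 [-0.4  0.2]
 [-0.9 -1.5]
 [ 0.5 -1.7]
 [ 1.1 -1.6]
 [ 0.4  0.8]]
[[0.5338774  0.13346214 0.171     ]
 [0.52320155 0.02398142 0.172     ]]
[-5.92375123e+01  2.05886578e+01  6.40739583e-01 -2.02114350e-02
 -7.01362105e+01 -1.65046375e+01] {'K': array([[278.02553502,   0.        , 316.47656074],
       [  0.        , 278.02553502, 197.87249055],
       [  0.        ,   0.        ,   1.        ]]), 'eye': array([ 0.08659731, -0.67412543,  0.38370122]), 'attitude': array([ 1.62646963e+02, -7.02782182e-02,  1.04317358e+02])}
```

carry_out(targets=[[-0.073,0.09,-0.035,0,0,0],[-0.073,0.09,-0.035,0,0,0],[-0.073,0.09,-0.035,0,0,0],[-0.073,0.09,-0.035,0,0,0],[-0.073,0.09,-0.035,0,0,0]], hand=1, squeeze=30)

```text
time_s: 0.72
tcp_pos: [0.2879, -0.3894, 0.3005]
eef_rot: [180.0, -0.0, -165.8]
contact_force: [1.4, 0.3, 0.3]
gripper_width: 0.0875
gripper_force: 0.0
```

carry_out(targets=[[-0.073,0.09,0,0,0,0],[-0.073,0.09,0,0,0,0],[-0.073,0.09,0,0,0,0],[-0.073,0.09,0,0,0,0],[-0.073,0.09,0,0,0,0]])

```text
time_s: 1.35
tcp_pos: [0.4093, -0.1263, 0.3003]
eef_rot: [180.0, 0.0, -165.7]
contact_force: [0.9, -0.1, 0.0]
gripper_width: 0.0877
gripper_force: 0.0
```

carry_out(targets=[[-0.074,0.088,0,0,0,0],[-0.074,0.088,0,0,0,0],[-0.074,0.088,0,0,0,0],[-0.074,0.088,0,0,0,0],[-0.074,0.088,0,0,0,0]])

```text
time_s: 1.98
tcp_pos: [0.5346, 0.1325, 0.3]
eef_rot: [-180.0, -0.0, -165.7]
contact_force: [-0.0, -0.2, 0.6]
gripper_width: 0.0873
gripper_force: 0.0
```

carry_out(targets=[[0,0,0,0,0,-0.175],[0,0,0,0,0,-0.175],[0,0,0,0,0,-0.175],[0,0,0,0,0,-0.175],[0,0,0,0,0,-0.175]])

```text
time_s: 2.6
tcp_pos: [0.534, 0.1305, 0.2998]
eef_rot: [180.0, -0.0, -112.9]
contact_force: [0.5, -0.4, 0.5]
gripper_width: 0.088
gripper_force: 0.0
```

carry_out(targets=[[0,0,0,0,0,-0.175],[0,0,0,0,0,-0.175],[0,0,0,0,0,-0.175],[0,0,0,0,0,-0.175],[0,0,0,0,0,-0.175]])

```text
time_s: 3.22
tcp_pos: [0.534, 0.1305, 0.2997]
eef_rot: [180.0, 0.0, -60.4]
contact_force: [-0.6, 0.1, -0.1]
gripper_width: 0.0879
gripper_force: 0.0
```

```bash
python3 - <<'E'
from h import *
import cv2
r.get_state()
im=r.capture('wrist'); cv2.imwrite('pics/w1.png',im[:,:,::-1])
s=r.get_state();print(s['tcp_pos'],s['eef_rot'],s['joints'])
print(proj('wrist',[(.5339,.1335,.185),(.5232,.024,.194)]))
E
```

```text
[0.53405533 0.1305391  0.29977612] [ 1.79960607e+02  7.64975863e-03 -5.98809947e+01] [ 3.41456823e+01  6.11036436e+00 -7.00927431e+00 -1.06740584e-02
 -7.69191201e+01 -4.02425507e+00]
[[314.18588099 192.30004187]
 [381.7942475  104.45285647]]
```

View pics/w1.png

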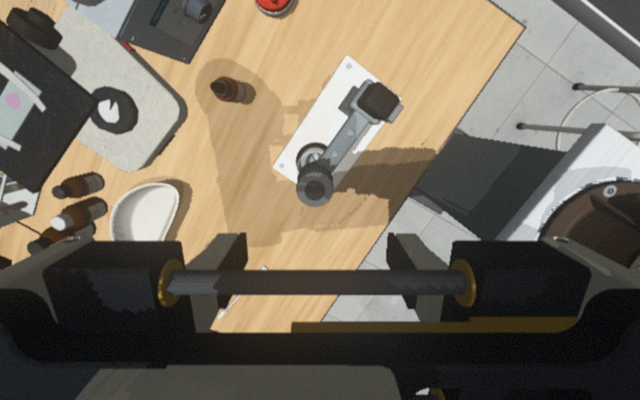

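The wrist view shows the sleeve top at about (315,187), predicted at (314,192), and the grip top at about (380,98), predicted at (382,104). That is an offset of a few mm, so I'll enlarge it to refine.

```bash
python3 - <<'E'
import cv2
a=cv2.imread('pics/w1.png')[70:220,265:415]
cv2.imwrite('pics/w1c.png',cv2.resize(a,None,fx=4,fy=4,interpolation=cv2.INTER_CUBIC))
E
```

```text
(no output)
```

View pics/w1c.png

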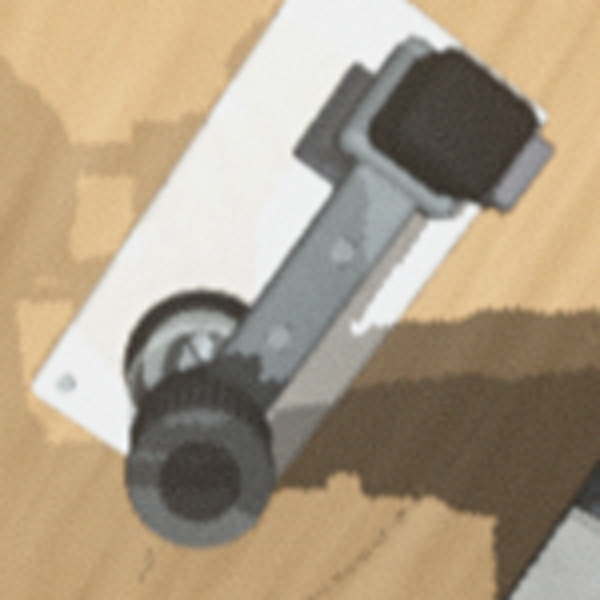

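carry_out(targets=[[0,0,0.1,0,0,0],[0,0,0.08,0,0,0],[0,0,0.06,0,0,0],[0,0,0.032,0,0,0],[0,0,0,0,0,0]])

```text
time_s: 3.9
tcp_pos: [0.5339, 0.1303, 0.1634]
eef_rot: [179.9, -0.0, -60.8]
contact_force: [0.5, 0.1, 0.5]
gripper_width: 0.0876
gripper_force: 0.0
```

carry_out(targets=[[0,0,0,0,0,0],[0,0,0,0,0,0],[0,0,0,0,0,0],[0,0,0,0,0,0],[0,0,0,0,0,0]], hand=0, squeeze=30)

```text
time_s: 4.53
tcp_pos: [0.5343, 0.1306, 0.1643]
eef_rot: [-180.0, 0.0, -60.7]
contact_force: [1.7, 1.1, 0.3]
gripper_width: 0.0436
gripper_force: 2.1
```

carry_out(targets=[[0,0,0,0,0,0],[0,0,0,0,0,0],[0,0,0,0,0,0]])

```text
time_s: 4.9
tcp_pos: [0.5358, 0.1315, 0.1645]
eef_rot: [-179.8, -0.0, -60.7]
contact_force: [5.3, 2.9, -2.4]
gripper_width: 0.0386
gripper_force: 30.0
```

carry_out(targets=[[0,-0.003,0,0,0,0.05],[0,-0.001,0,0,0,0.1],[0,0,0,0,0,0.1]])

```text
time_s: 5.28
tcp_pos: [0.536, 0.1316, 0.1644]
eef_rot: [180.0, -0.0, -75.9]
contact_force: [-1.3, 0.0, 2.2]
gripper_width: 0.0386
gripper_force: 30.0
```

```bash
python3 -c "
from plant import r
s=r.get_state()
for k in ('tcp_pos','eef_rot','contact_force','moment','gripper_width','gripper_force'):print(k,s[k])"
```

```text
tcp_pos [0.53595685 0.13158282 0.16439981]
eef_rot [ 1.79989957e+02 -7.70672858e-03 -7.59179408e+01]
contact_force [-1.31313261  0.03595824  2.197104  ]
moment [0.13177159 0.63662954 0.11447197]
gripper_width 0.038613518610955605
gripper_force 29.993595778942108
```

carry_out(targets=[[0,0,0,0,0,0.12],[0,0,0,0,0,0.12],[0,0,0,0,0,0.12],[0,0,0,0,0,0.12],[0,0,0,0,0,0.08]])

```text
time_s: 5.9
tcp_pos: [0.5362, 0.1316, 0.1644]
eef_rot: [-180.0, 0.0, -109.5]
contact_force: [-0.3, -0.0, 1.7]
gripper_width: 0.0385
gripper_force: 30.0
```

```bash
python3 -c "
from plant import r
s=r.get_state()
for k in ('tcp_pos','eef_rot','contact_force','moment','gripper_width','gripper_force'):print(k,s[k])"
```

```text
tcp_pos [0.53617021 0.13160201 0.1644197 ]
eef_rot [-1.79983565e+02  7.40927181e-03 -1.09519616e+02]
contact_force [-0.33293959 -0.02185745  1.69793787]
moment [0.07481471 0.26122911 0.11353725]
gripper_width 0.03848905583490324
gripper_force 29.994514882564545
```

Turned 48.8° so far, with no stop yet.

carry_out(targets=[[0,0,0,0,0,0.08],[0,0,0,0,0,0.08],[0,0,0,0,0,0.04]])

```text
time_s: 6.28
tcp_pos: [0.5363, 0.1316, 0.1644]
eef_rot: [-180.0, 0.0, -121.4]
contact_force: [0.2, 0.5, 1.0]
gripper_width: 0.0389
gripper_force: 30.0
```

```bash
python3 -c "
from plant import r
s=r.get_state()
for k in ('tcp_pos','eef_rot','contact_force','moment','gripper_width','gripper_force'):print(k,s[k])"
```

```text
tcp_pos [0.53626329 0.13160415 0.16444217]
eef_rot [-1.79977256e+02  1.54934928e-02 -1.21437222e+02]
contact_force [0.16018946 0.46819967 1.01924804]
moment [0.04422042 0.00910429 0.19568391]
gripper_width 0.03892558401864019
gripper_force 29.995782673358917
```

carry_out(targets=[[0,0,0,0,0,0.05],[0,0,0,0,0,0.05],[0,0,0,0,0,0.03]])

```text
time_s: 6.65
tcp_pos: [0.5363, 0.1316, 0.1644]
eef_rot: [-180.0, 0.0, -129.1]
contact_force: [0.9, -0.7, 2.7]
gripper_width: 0.0384
gripper_force: 30.0
```

```bash
python3 -c "
from plant import r
s=r.get_state()
for k in ('tcp_pos','eef_rot','contact_force','moment','gripper_width','gripper_force'):print(k,s[k])"
```

```text
tcp_pos [0.53631878 0.13158748 0.16444483]
eef_rot [-1.79964546e+02  8.67414698e-03 -1.29139408e+02]
contact_force [ 0.90845749 -0.70338704  2.72174162]
moment [ 0.0580242  -0.14639718  0.96182385]
gripper_width 0.038431866897651226
gripper_force 29.998430907726288
```

carry_out(targets=[[0,0,0,0,0,0],[0,0,0,0,0,0]])

```text
time_s: 6.9
tcp_pos: [0.5363, 0.1316, 0.1644]
eef_rot: [-180.0, 0.0, -129.1]
contact_force: [1.4, -1.0, 2.6]
gripper_width: 0.0386
gripper_force: 30.0
```

carry_out(targets=[[0,0,0,0,0,0],[0,0,0,0,0,0],[0,0,0,0,0,0],[0,0,0,0,0,0],[0,0,-0.08,0,0,0]], hand=1)

```text
time_s: 7.52
tcp_pos: [0.5341, 0.1307, 0.2017]
eef_rot: [179.8, -0.3, -129.2]
contact_force: [0.4, 0.7, 0.5]
gripper_width: 0.0829
gripper_force: 0.0
```

carry_out(targets=[[0,0,-0.08,0,0,-0.14],[0,0,0,0,0,-0.14],[0,0,0,0,0,-0.14],[0,0,0,0,0,-0.138],[0,0,0,0,0,0]])

```text
time_s: 8.15
tcp_pos: [0.5359, 0.1315, 0.2441]
eef_rot: [180.0, 0.0, -95.7]
contact_force: [-0.8, 0.2, 0.2]
gripper_width: 0.0877
gripper_force: 0.0
```

```bash
python3 - <<'E'
from h import *
import cv2
for n in ('top','wrist'):
    im=r.capture(n); cv2.imwrite(f'pics/{n}2.png',im[:,:,::-1])
s=r.get_state();print(s['tcp_pos'],s['eef_rot'],s['joints'],s['moment'])
d=np.array([.5245,.0222,.161])-s['tcp_pos'];print(d,R.from_euler('xyz',s['eef_rot'],degrees=True).inv().apply(d)/.5)
st=np.array([.5255,.0221]);A=R.from_euler('z',-5.6,degrees=True)
P=A.apply([[-.015,0,.194],[.015,0,.194],[0,-.013,.194],[0,.013,.194],[-.023,0,.188]])+[*st,0]
print(proj('wrist',P))
E
python3 - <<'E'
import cv2
a=cv2.imread('pics/wrist2.png')[60:240,200:440]
cv2.imwrite('pics/w2c.png',cv2.resize(a,None,fx=3,fy=3,interpolation=cv2.INTER_CUBIC))
E
```

```text
[0.53597586 0.13153994 0.24412628] [ 1.79994325e+02 -2.84996948e-04 -9.58596939e+01] [ 3.41233151e+01  7.82809249e+00 -1.21922291e+01 -3.64834784e-03
 -6.99842097e+01 -3.99817601e+01] [0.03687543 0.10228861 0.01413283]
[-0.01147586 -0.10933994 -0.08312628] [0.21987964 0.00048969 0.16625371]
[[334.80538323  70.04474735]
 [293.78644534  70.18682975]
 [314.1933884   50.33420819]
 [314.39503557  89.15555805]
 [344.93237794  71.12396875]]
```

View pics/w2c.png

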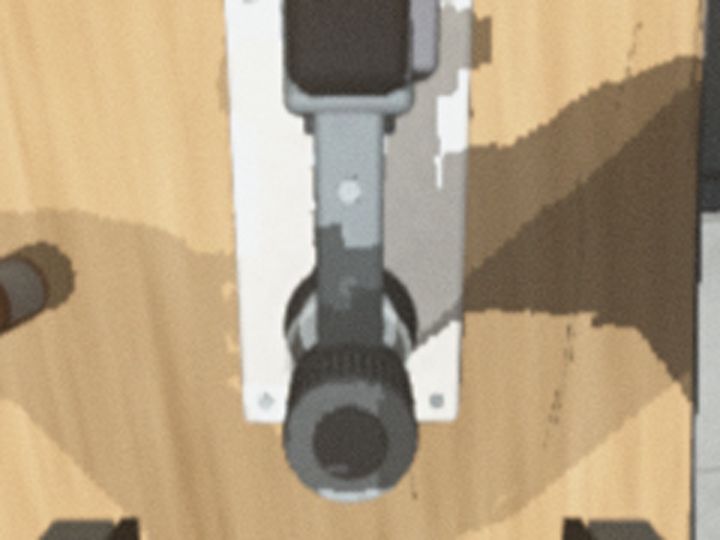

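The grip block centre is at x≈316 px in the full image, in line with the sleeve at 316.7. The tool is aligned, so I'll move along the arm, descend and squeeze.

carry_out(targets=[[0.11,0.001,0,0,0,0],[0.11,0,0,0,0,0],[0,0,0,0,0,0],[0,0,0.08,0,0,0],[0,0,0.06,0,0,0]], hand=1)

```text
time_s: 8.88
tcp_pos: [0.5245, 0.0224, 0.1731]
eef_rot: [-180.0, 0.0, -95.8]
contact_force: [0.5, -0.1, 0.1]
gripper_width: 0.0876
gripper_force: 0.0
```

carry_out(targets=[[0,0,0.026,0,0,0],[0,0,0,0,0,0]])

```text
time_s: 9.12
tcp_pos: [0.5246, 0.0224, 0.1608]
eef_rot: [179.9, -0.0, -95.7]
contact_force: [-0.2, -0.2, 0.5]
gripper_width: 0.0874
gripper_force: 0.0
```

carry_out(targets=[[0,0,0,0,0,0],[0,0,0,0,0,0],[0,0,0,0,0,0],[0,0,0,0,0,0],[0,0,0,0,0,0]], hand=0, squeeze=40)

```text
time_s: 9.75
tcp_pos: [0.5246, 0.0221, 0.1612]
eef_rot: [180.0, 0.0, -95.7]
contact_force: [-1.9, 0.9, 2.6]
gripper_width: 0.0428
gripper_force: 1.3
```

carry_out(targets=[[0,0,0,0,0,0],[0,0,0,0,0,0],[0,0,0,0,0,0]])

```text
time_s: 10.12
tcp_pos: [0.5248, 0.022, 0.1611]
eef_rot: [180.0, -0.0, -95.7]
contact_force: [2.8, -1.7, -0.0]
gripper_width: 0.031
gripper_force: 40.2
```

carry_out(targets=[[0,0,-0.02,0,0,0],[0,0,-0.035,0,0,0],[0,0,-0.04,0,0,0],[0,0,-0.04,0,0,0],[0,0,-0.03,0,0,0]])

```text
time_s: 10.75
tcp_pos: [0.5247, 0.022, 0.2433]
eef_rot: [180.0, -0.0, -95.7]
contact_force: [6.8, -2.6, -7.8]
gripper_width: 0.031
gripper_force: 40.1
```

carry_out(targets=[[0,0,-0.02,0,0,0],[0,0,-0.01,0,0,0],[0,0,-0.003,0,0,0],[0,0,0,0,0,0]])

```text
time_s: 11.25
tcp_pos: [0.5248, 0.022, 0.2594]
eef_rot: [180.0, -0.0, -95.7]
contact_force: [5.1, -2.5, -6.1]
gripper_width: 0.0311
gripper_force: 40.1
```

```bash
python3 - <<'E'
from h import *
import cv2
im=r.capture('side')[:,:,::-1]; cv2.imwrite('pics/side3.png',cv2.resize(im[105:275,250:450],None,fx=3.5,fy=3.5,interpolation=cv2.INTER_CUBIC))
s=r.get_state()
for k in ('tcp_pos','eef_rot','contact_force','gripper_width','gripper_force'):print(k,s[k])
E
```

```text
tcp_pos [0.52477686 0.02199202 0.25931119]
eef_rot [ 1.79962720e+02 -2.29755260e-02 -9.56845618e+01]
contact_force [ 5.20998227 -1.79602773 -5.87665306]
gripper_width 0.030575931240879796
gripper_force 40.125625133514404
```

View pics/side3.png

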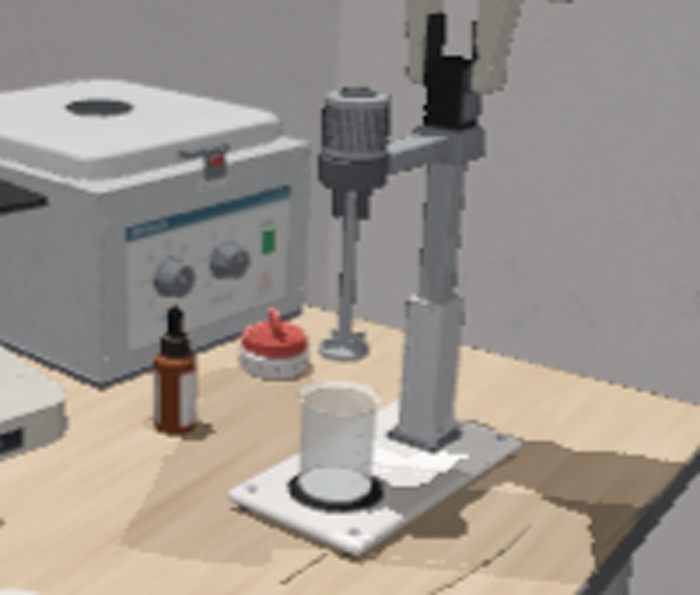

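The picture shows the stirrer hanging clear of the beaker (disc at about (343,347) in the crop) and the beaker still upright. I'll nudge up to feel the stop.

carry_out(targets=[[0,0,-0.004,0,0,0],[0,0,-0.002,0,0,0],[0,0,0,0,0,0],[0,0,0,0,0,0]])

```text
time_s: 11.8
tcp_pos: [0.5248, 0.022, 0.2613]
eef_rot: [179.9, -0.0, -95.7]
contact_force: [8.4, -3.3, -11.8]
gripper_width: 0.0308
gripper_force: 40.1
```

The vertical force rose from about 6 N to 12 N, so the column is at the second stop (about 100 mm of travel). I'm handing in.

```bash
python3 -c "
from plant import r
print(r.close_job())"
```

```text
the job is handed in; nothing more can be done
None
```

The job is handed in at about 12 s of arm time: the sleeve was turned to its stop, the column is held at the second stop with the grip squeezed at 40 N, and the stirrer hangs clear of the upright beaker; the hand-in returned no verdict.

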